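# Clip the glue stick into the spring-jaw holder

### The arm

A 6-joint arm with a two-finger parallel gripper is mounted at the origin on a cart in front of the work surface, level with it; the furniture and walls round the work are solid. World frame = base frame: x ahead of the robot, y to its left, z up, the work surface at z = 0. Lengths are in m, angles in rad, forces in N, time in s.
With the tool pointing down it reaches from about 0.35 to 0.975 m from the base axis. Payload 4.9 kg.
Tool frame: the origin (TCP) lies midway between the tips of the shut fingers; the grasp point (between the pads) lies 19 mm behind it (ctrl.tcp_to_grasp is the distance from the TCP to the grasp point, in m); z points along the fingers, y is the line along which they close (so a half turn about z gives the same grasp; the last joint's range is limited). The gripper opens to 85 mm and grips with 20 to 120 N. Pads are 22 mm wide; open, the fingers measure 114 mm over their backs; the gripper's body (76 mm by 85 mm) begins 54 mm behind the grasp point. The pads swing forward as they close: fully open they stand 13 mm farther back than shut.
Start: joints at [-1.227, 0.053, 1.613, -0, 1.476, -0.119], TCP at [0.279, -0.559, 0.231] pointing down, gripper open.
Joint ranges: [-3.01, 3.01], [-1.01, 2.22], [0.06, 2.58], [-1.02, 4.17], [0.09, 2.62], [-3.14, 3.14]. Speed limits (rad/s): [2.57, 2.57, 3.14, 3.14, 3.14, 3.14].

### API

Orientations are given as a rotation vector (axis times angle).
In Python, from station import ctrl, viewer, probe_bus, finish_job gives the robot as it stands (ctrl), with the cameras (viewer), the job as plain functions and the readings (probe_bus).
- The arm moves only by the shell command python3 jog.py 'ROWS' [FORCE]. ROWS is rows parted by semicolons, their numbers by spaces, 1 to 20 of them, each of 7 numbers: the finger opening in m, then dx, dy, dz in m, then a rotation vector rx, ry, rz in rad; each row is the pose to reach, as a shift and turn from the pose commanded when the command began, along the tool's axes at that moment; what a row does not reach only later rows make up. A row lasts 1/12 s, in which the tool goes at most 0.0417 m and 0.125 rad, less where a joint would pass 70% of its speed; a pose out of reach is approached as far as the arm can. The fingers move at their own pace and stop on an object; FORCE is the grip in N (left out, the last holds). Time passes only in rows, so rows that do not move let the fingers close. It prints the time, the measured TCP pose, the force, the opening and the grip force at its end.
- probe_bus.get_obs(): the state, without advancing time (a new reading comes with each control period).
- viewer.get_image(name): name is "scene" or "side" or "wrist"; returns the picture (400x640x3 uint8, red, green, blue); there is no depth.
- viewer.camera_params(name): a dict with "fx", "fy", "cx", "cy" (pixels), "T" (4x4, takes a point from camera to world coordinates); the wrist camera has in their place "tool_from_camera" (4x4, takes a point from camera to tool coordinates, whose origin is the TCP and whose axes are the flange's). Camera axes: x right, y down, z forward; pixel columns grow to the right and rows downward; lengths in m; the calibration is good to about 2 mm. A picture is of the moment at which its call begins: read the wrist's pose just before it. camera_params takes no time and is no camera call.
- finish_job(): hands the job in; it is judged then, once.
The state is a dict: "t": time; "q": joint angles; "dq": joint speeds; "effort": joint torques, N m; "tool_pos": TCP position; "tool_rot": TCP orientation; "contact_force": force on the tool from outside, world axes, zero at the start; "wrist_torque": the same for the moment, N m; "opening": finger opening in m; "grip_force": force on a finger pad.
Only numpy, scipy, OpenCV 4.12 (cv2) and the standard library are available. Lean on these libraries where they do the work, as an engineer would, in place of code of your own. Each camera call takes 0.05 s, during which the arm holds its last target. There are 200 camera calls.

### The job

Put the glue stick away upright in the spring-jaw holder on the desk: push the sprung jaw back with the stick, lower the stick between the jaw and the low front wall until it stands on the holder's base, and let go so that the jaw closes and clamps it against the wall.

Things in the scene. Friction and masses are not known exactly. Their poses are not given: they have to be found in the camera images.
- glue_stick: Glue stick standing upright on the desk or its thin mat, cap up: a round tube 25 mm in diameter and 88 mm tall, about 35 g. Origin: centre of its underside; z points up to the cap. Grasp it across its diameter in the upper 40 mm, so that the lower part stays free for the holder.
- holder: Grey spring-jaw holder fixed to the desk: metal base 120 x 74 x 6 mm on small feet, low front wall, taller sliding jaw behind it, low rear block. Origin under the base, 3 mm above the desk; x points from wall to rear block, roughly away from the robot, y left along the wall, z up. In this frame, mm: base x -45 to 75, wall x -32 to -20, top z 22, rear block x 58 to 70, top z 25.
- jaw_face (a point): Middle of the top edge of the jaw's flat front face, z = 46 mm in the holder's frame; the face is 36 mm wide and looks at the wall. Closed, it is at x = -12 mm there, 8 mm from the wall: too narrow for the stick. The jaw stands 24 mm higher than the wall, so a stick carried just above the wall meets the jaw's upper part and can push it back.
- jaw (a joint): Slide of the jaw along the holder's x in m: 0 closed, grows as it is pushed away from the front wall, 0.040 at the end stop. A spring closes it: 3 N at 0, 6 N at 0.017 (its value with the stick clamped), 10 N at 0.040.
- pocket (a point): Where the middle of the stick's underside belongs: on the base's upper face, at x = -7.5, y = 0, z = 6 mm in the holder's frame (axes as the holder's). Two guide rods along x, tops at z = 18 mm, leave the pocket 49 mm wide in y, so the stick may stand up to 12 mm off the middle.

How it is judged:
By the outcome, as a careful person would: the job done as asked, in the order asked, and still so for the second after the job is handed in, with the robot touching nothing.
It also fails if it takes over 35 s, if anything falls off the work surface, if the arm or the gripper's body presses on something with over 40 N, if the wrist force passes 120 N, or if a joint passes its speed limit or range.

## Working session

There is one attempt and no reset: what is moved stays moved. The work goes in short steps, Python scripts to look and compute and a shell command to move; the robot and the scene stay as the last step left them, time stands still between calls to the robot, and variables do not carry over. Pictures are saved under pics/ and viewed, at most 10 in all, crops included, and the job is handed in when it is done.

```bash
mkdir -p pics; ls
python3 - <<'E'
from station import ctrl, viewer, probe_bus, finish_job
import cv2,numpy as np
o=probe_bus.get_obs();print({k:np.round(v,3) for k,v in o.items()})
ims=[]
for n in("scene","side"):
    im=viewer.get_image(n)[:,:,::-1];cv2.imwrite(f"pics/{n}0.png",im)
    p=viewer.camera_params(n);print(n,p["fx"],p["fy"],p["cx"],p["cy"]);print(np.round(p["T"],3))
p=viewer.camera_params("wrist");print(p)
cv2.imwrite("pics/wrist0.png",viewer.get_image("wrist")[:,:,::-1])
E
```

```text
jog.py
pics
station.py
{'t': np.float64(0.0), 'q': array([-1.227,  0.053,  1.614, -0.   ,  1.476, -0.119]), 'dq': array([ 0.   ,  0.002,  0.002,  0.001, -0.001, -0.   ]), 'effort': array([ 0.0000e+00, -3.9368e+01, -3.7018e+01, -0.0000e+00,  7.0000e-03,
        0.0000e+00]), 'tool_pos': array([ 0.279, -0.559,  0.23 ]), 'tool_rot': array([-3.056, -0.72 ,  0.   ]), 'contact_force': array([ 0.103,  0.33 , -0.639]), 'wrist_torque': array([ 0.006, -0.07 , -0.035]), 'grip_force': np.float64(0.0), 'opening': np.float64(0.085)}
scene 476.9474413421398 476.9474413421398 324.3291402177042 207.99337314159075
[[-0.894 -0.242  0.378  0.185]
 [-0.448  0.515 -0.731  0.616]
 [-0.017 -0.823 -0.568  0.532]
 [ 0.     0.     0.     1.   ]]
side 480.8744232385029 480.8744232385029 326.7183162554276 203.58442540789025
[[-0.565  0.593 -0.574  1.122]
 [ 0.825  0.391 -0.408  0.421]
 [-0.018 -0.704 -0.71   0.848]
 [ 0.     0.     0.     1.   ]]
{'fx': 278.13984969188675, 'fy': 278.13984969188675, 'cx': 319.1279343677759, 'cy': 199.40382426515285, 'tool_from_camera': array([[-9.79967701e-04, -9.44795646e-01, -3.27658705e-01,
         8.42676390e-02],
       [ 9.99999344e-01, -1.12016873e-03,  2.39161902e-04,
        -5.37109018e-04],
       [-5.92992159e-04, -3.27658256e-01,  9.44796124e-01,
        -1.41178122e-01],
       [ 0.00000000e+00,  0.00000000e+00,  0.00000000e+00,
         1.00000000e+00]])}
```

View pics/scene0.png

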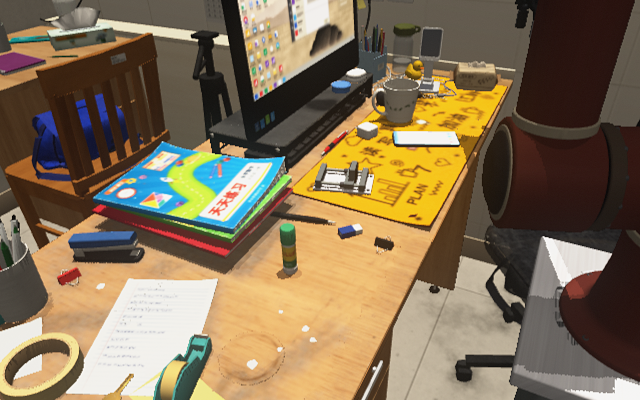

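View pics/side0.png

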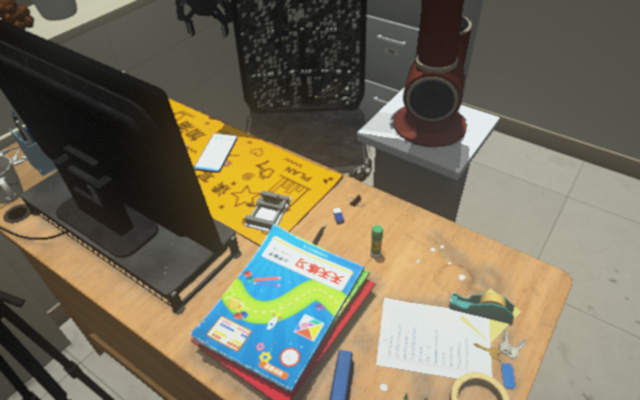

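The scene view shows the stick at about (288,229) top to (289,272) bottom, with the holder near (345,180). In the side view the stick is at (377,228) to (376,257) and the holder near (267,210). I'll enlarge both.

Run:
```python
import cv2,numpy as np
s=cv2.imread("pics/scene0.png");d=cv2.imread("pics/side0.png")
a=cv2.resize(s[150:210,300:385],None,fx=9,fy=9,interpolation=cv2.INTER_CUBIC)
cv2.imwrite("pics/c1.png",a[:, :])
b=cv2.resize(d[185:240,235:305],None,fx=8,fy=8,interpolation=cv2.INTER_CUBIC)
c=cv2.resize(d[220:265,362:392],None,fx=8,fy=8,interpolation=cv2.INTER_CUBIC)
o=np.zeros((440,800,3),np.uint8);o[:440,:560]=b;o[:360,560:800]=c
cv2.imwrite("pics/c2.png",o)
```

```text
(no output)
```

View pics/c1.png

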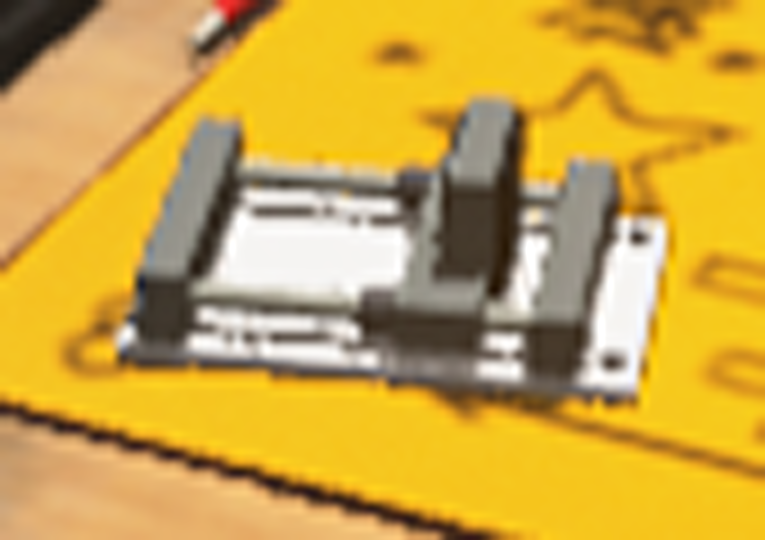

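View pics/c2.png

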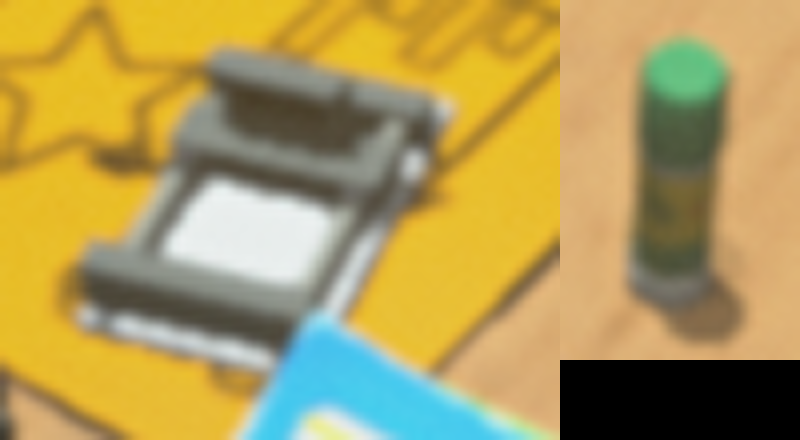

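The crops give sub-pixel holder corners: base front-left at scene (370,193), jaw top front edge at (355,171) to (358,162), and side corners at (245,224) and (291.5,197.5). Next I'll fit the pose and crop the stick in the scene view.

```bash
cat > h.py <<'E'
import numpy as np,cv2
from station import ctrl, viewer, probe_bus, finish_job
from scipy.optimize import least_squares
from scipy.spatial.transform import Rotation as R
def proj(n,P):
    p=viewer.camera_params(n);T=p["T"];c=(np.atleast_2d(P)-T[:3,3])@T[:3,:3]
    return np.c_[p["fx"]*c[:,0]/c[:,2]+p["cx"],p["fy"]*c[:,1]/c[:,2]+p["cy"]]
def ray(n,uv,z):
    p=viewer.camera_params(n);T=p["T"];d=T[:3,:3]@[(uv[0]-p["cx"])/p["fx"],(uv[1]-p["cy"])/p["fy"],1]
    return T[:3,3]+d*(z-T[2,3])/d[2]
def holder(v,P):
    P=np.array(P)/1e3;c,s=np.cos(v[2]),np.sin(v[2])
    return np.c_[v[0]+c*P[:,0]-s*P[:,1],v[1]+s*P[:,0]+c*P[:,1],P[:,2]+.003]
E
python3 - <<'E'
from h import *
C=lambda L,k,o:(np.array(L)+.5)/k-.5+o
A=[[-45,37,6],[-45,-37,6],[75,37,6],[-12,18,46],[-12,-18,46]]
a=C([[632,388],[665,225],[120,350],[497,185],[522,108]],9,[300,150])
B=[[75,-37,6],[-45,37,6],[-12,-18,46],[-12,18,46]]
b=C([[78,312],[452,100],[225,48],[350,78]],8,[235,185])
f=lambda v:np.r_[(proj("scene",holder(v,A))-a).ravel(),(proj("side",holder(v,B))-b).ravel()]
r=least_squares(f,[.5,-.2,0],loss='soft_l1',x_scale=[.1,.1,.1]);print(r.x,np.round(f(r.x).reshape(-1,2),1))
print("pocket",holder(r.x,[[-7.5,0,6]]))
print(ray("side",C([126,72],8,[362,220]),.088),ray("side",C([110,283],8,[362,220]),.0))
print(ray("scene",(288,228),.088),ray("scene",(289,273),0))
s=cv2.imread("pics/scene0.png")
c=cv2.resize(s[215:285,268:310],None,fx=7,fy=7,interpolation=cv2.INTER_CUBIC)
w=cv2.imread("pics/wrist0.png")
o=np.zeros((490,794,3),np.uint8);o[:,:294]=c;o[:312,294:]=cv2.resize(w,(500,312));cv2.imwrite("pics/c3.png",o)
E
```

```text
[ 0.52768016 -0.16924059  0.28218273] [[ 0.1 -0.5]
 [ 0.1 -0.9]
 [-1.2 -1.2]
 [ 0.5 -1.1]
 [-0.1 -1.1]
 [ 0.2  1.5]
 [ 1.   0.5]
 [ 2.  -0.4]
 [ 0.2 -1. ]]
pocket [[ 0.52047678 -0.17132899  0.009     ]]
[0.51007106 0.11451452 0.088     ] [ 5.10271230e-01  1.15241092e-01 -1.11022302e-16]
[0.50614935 0.11748115 0.088     ] [0.50650073 0.12420758 0.        ]
```

View pics/c3.png

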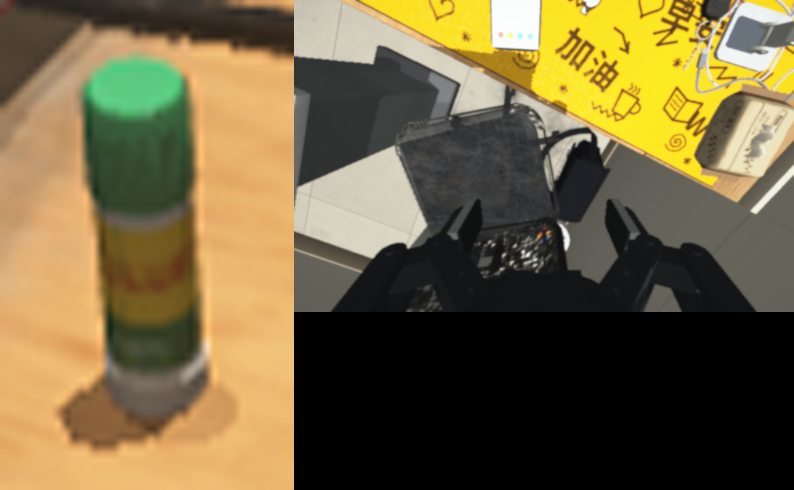

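The stick is at about (0.508, 0.117). Its scene-crop top centre is near (138,87) and its bottom near (157,400); the wrist view doesn't show it yet. I'll plan tool y along the holder's x, so that the pads resist the pushing moment.

```bash
cat >> h.py <<'E'
def move(target,psi):
    o=probe_bus.get_obs();M=R.from_rotvec(o["tool_rot"]).as_matrix()
    G=np.array([[np.cos(psi),np.sin(psi),0],[np.sin(psi),-np.cos(psi),0],[0,0,-1]])
    d=np.array(target)-o["tool_pos"]
    print("t",o["t"],"shift",np.round(M.T@d,4),"rv",np.round(R.from_matrix(M.T@G).as_rotvec(),4),"n",np.linalg.norm(d)/.0417)
E
python3 - <<'E'
from h import *
for n,uv,z in [("scene",(287.3,227),.088),("scene",(290.2,270.5),0),("side",(375,283),0),("side",(365,273),.03),("side",(282,228),.05),("scene",(222,243),.04),("scene",(237,165),0),("scene",(349,231),.005)]: print(n,uv,ray(n,uv,z).round(3))
move([.508,.117,.16],1.853)
E
```

```text
scene (287.3, 227) [0.508 0.116 0.088]
scene (290.2, 270.5) [0.508 0.118 0.   ]
side (375, 283) [0.576 0.153 0.   ]
side (365, 273) [0.585 0.132 0.03 ]
side (282, 228) [ 0.595 -0.079  0.05 ]
scene (222, 243) [0.619 0.146 0.04 ]
scene (237, 165) [ 0.795 -0.137  0.   ]
scene (349, 231) [ 0.461 -0.015  0.005]
t 0.15 shift [ 0.5067 -0.5023  0.0712] rv [-1.2000e-03 -1.3000e-03 -1.3902e+00] n 17.19548222127292
```

```bash
r="0.085 0.507 -0.502 0.071 -0.001 -0.001 -1.390"; python3 jog.py '0.085 0.507 -0.502 0.071 -0.001 -0.001 -1.390; 0.085 0.507 -0.502 0.071 -0.001 -0.001 -1.390; 0.085 0.507 -0.502 0.071 -0.001 -0.001 -1.390; 0.085 0.507 -0.502 0.071 -0.001 -0.001 -1.390; 0.085 0.507 -0.502 0.071 -0.001 -0.001 -1.390; 0.085 0.507 -0.502 0.071 -0.001 -0.001 -1.390; 0.085 0.507 -0.502 0.071 -0.001 -0.001 -1.390; 0.085 0.507 -0.502 0.071 -0.001 -0.001 -1.390; 0.085 0.507 -0.502 0.071 -0.001 -0.001 -1.390; 0.085 0.507 -0.502 0.071 -0.001 -0.001 -1.390; 0.085 0.507 -0.502 0.071 -0.001 -0.001 -1.390; 0.085 0.507 -0.502 0.071 -0.001 -0.001 -1.390; 0.085 0.507 -0.502 0.071 -0.001 -0.001 -1.390; 0.085 0.507 -0.502 0.071 -0.001 -0.001 -1.390; 0.085 0.507 -0.502 0.071 -0.001 -0.001 -1.390; 0.085 0.507 -0.502 0.071 -0.001 -0.001 -1.390; 0.085 0.507 -0.502 0.071 -0.001 -0.001 -1.390; 0.085 0.507 -0.502 0.071 -0.001 -0.001 -1.390; 0.085 0.507 -0.502 0.071 -0.001 -0.001 -1.390; 0.085 0.507 -0.502 0.071 -0.001 -0.001 -1.390'
python3 - <<'E'
from h import *
cv2.imwrite("pics/w1.png",viewer.get_image("wrist")[:,:,::-1])
move([.508,.117,.051],1.853)
E
```

```text
t: 1.82
tool_pos: [0.5082, 0.1163, 0.1599]
tool_rot: [1.885, 2.512, -0.003]
contact_force: [0.4, -0.2, -0.2]
opening: 0.0857
grip_force: 0.0
t 1.8667 shift [0.0016 0.0003 0.1091] rv [-0.0007  0.0017 -0.0005] n 2.615922581668496
```

View pics/w1.png

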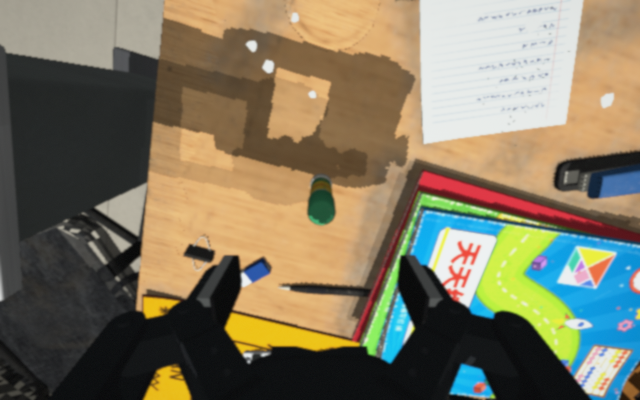

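The cap is centred at about (321,209), which works out within 2 mm of the planned point. The book edge clears the right finger. Next is descend, then close.

```bash
python3 jog.py '0.085 0.0015 0.0003 0.037 0 0 0; 0.085 0.0015 0.0003 0.074 0 0 0; 0.085 0.0015 0.0003 0.109 0 0 0; 0.085 0.0015 0.0003 0.109 0 0 0; 0 0.0015 0.0003 0.109 0 0 0; 0 0.0015 0.0003 0.109 0 0 0; 0 0.0015 0.0003 0.109 0 0 0; 0 0.0015 0.0003 0.109 0 0 0; 0 0.0015 0.0003 0.109 0 0 0; 0 0.0015 0.0003 0.109 0 0 0; 0 0.0015 0.0003 0.109 0 0 0; 0 0.0015 0.0003 0.109 0 0 0' 60
```

```text
t: 2.87
tool_pos: [0.51, 0.1177, 0.0537]
tool_rot: [1.885, 2.509, 0.002]
contact_force: [-2.1, 0.2, 6.8]
opening: 0.0234
grip_force: 58.8
```

```bash
python3 jog.py '0 0 0 -0.035 0 0 0; 0 0 0 -0.07 0 0 0'
python3 - <<'E'
from h import *
move([.4855,-.1814,.117],1.853)
E
```

```text
t: 3.03
tool_pos: [0.5063, 0.1177, 0.12]
tool_rot: [-1.885, -2.509, 0.007]
contact_force: [0.5, 0.5, -0.1]
opening: 0.0229
grip_force: 59.0
t 3.0333 shift [-0.2815 -0.1033  0.0036] rv [-0.0054  0.0002  0.    ] n 7.190034284539725
```

```bash
python3 jog.py '0 -0.035 -0.013 0 0 0 0; 0 -0.07 -0.026 0 0 0 0; 0 -0.105 -0.039 0 0 0 0; 0 -0.14 -0.052 0 0 0 0; 0 -0.175 -0.065 0 0 0 0; 0 -0.21 -0.078 0.001 0 0 0; 0 -0.245 -0.091 0.002 0 0 0; 0 -0.282 -0.103 0.003 0 0 0; 0 -0.282 -0.103 0.003 0 0 0; 0 -0.282 -0.103 0.003 0 0 0'
python3 - <<'E'
from h import *
s=viewer.get_image("scene")[:,:,::-1];d=viewer.get_image("side")[:,:,::-1];w=viewer.get_image("wrist")[:,:,::-1]
cv2.imwrite("pics/s2.png",s);cv2.imwrite("pics/d2.png",d);cv2.imwrite("pics/w2.png",w)
k=dict(fx=6,fy=6,interpolation=cv2.INTER_CUBIC)
o=np.hstack([cv2.resize(s[125:215,310:390],None,**k),np.vstack([cv2.resize(d[175:230,240:293],None,**k),np.zeros((210,318,3),np.uint8)])])
o[330:530,480:]=cv2.resize(w,(318,200))
cv2.imwrite("pics/c4.png",o)
E
```

```text
t: 3.87
tool_pos: [0.4879, -0.1834, 0.1191]
tool_rot: [1.891, 2.507, -0.001]
contact_force: [-0.3, -0.0, -0.7]
opening: 0.0227
grip_force: 59.1
```

View pics/c4.png

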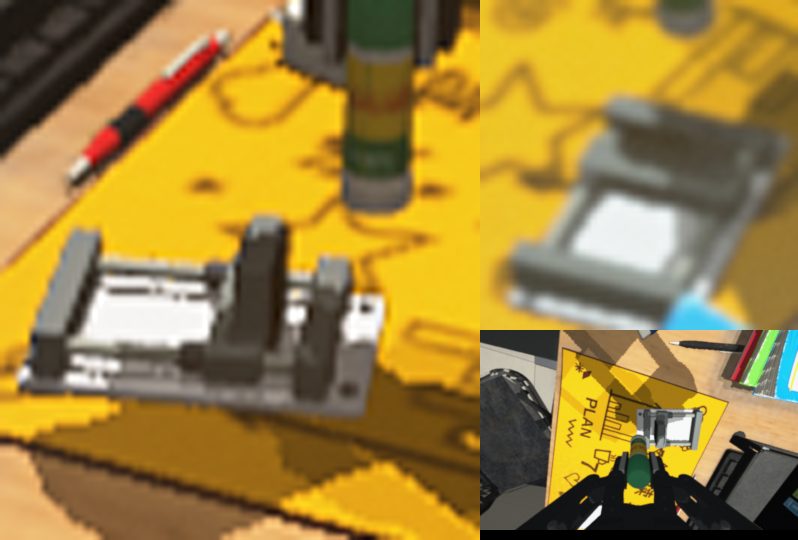

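The stick hangs in front of the holder with its bottom at scene (372.8,159) and side (274,180). The jaw is closed. I'll check the predictions and enlarge the wrist view.

Run:
```python
from h import *
P=[[.4879,-.1834,.065]]
print(proj("scene",P),proj("side",P))
w=cv2.imread("pics/w2.png");cv2.imwrite("pics/c5.png",cv2.resize(w[130:320,280:460],None,fx=3.15,fy=3.15,interpolation=cv2.INTER_CUBIC))
```

```text
[[371.54725426 158.23884811]] [[274.83504471 178.54140489]]
```

View pics/c5.png

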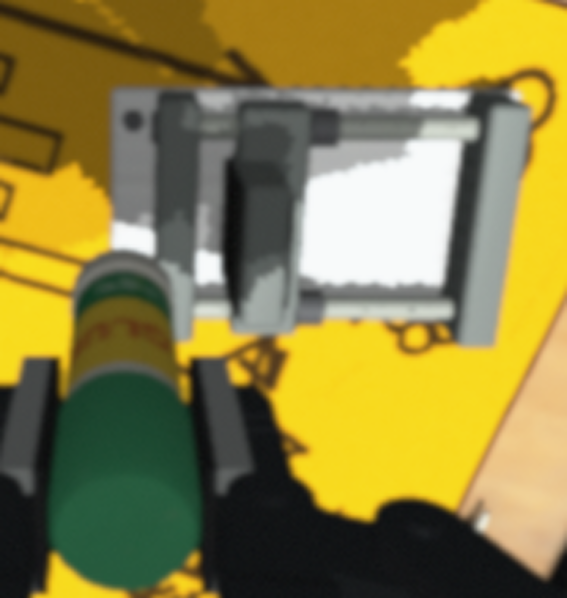

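Run:
```python
from h import *
p=viewer.camera_params("wrist");o=probe_bus.get_obs();M=R.from_rotvec(o["tool_rot"]).as_matrix();X=p["tool_from_camera"]
print(o["tool_pos"])
def pw(P,q):
    t=(P-o["tool_pos"])@M;c=(t-X[:3,3])@X[:3,:3]
    return np.c_[p["fx"]*c[:,0]/c[:,2]+p["cx"],p["fy"]*c[:,1]/c[:,2]+p["cy"]]
C=lambda L,k,o:(np.array(L)+.5)/k-.5+o
w=C([[112,90],[524,90],[160,98],[196,98],[190,340],[528,108],[495,345],[457,345],[240,165]],3.15,[280,130])
def W(v):
    y,b=v[3]*1e3,v[4]*1e3
    return [[-45,37,6],[75,37,6],[-32,y,22],[-20,y,22],[-20,-y,22],[70,b,25],[70,-b,25],[58,-b,25],[-12,18,46]]
fw=lambda v:(pw(holder(v,W(v)),0)-w).ravel()
A=[[-45,37,6],[-45,-37,6],[75,37,6],[-12,18,46],[-12,-18,46]]
a=C([[632,388],[665,225],[120,350],[497,185],[522,108]],9,[300,150])
B=[[75,-37,6],[-45,37,6],[-12,-18,46],[-12,18,46]]
b=C([[78,312],[452,100],[225,48],[350,78]],8,[235,185])
f=lambda v:np.r_[(proj("scene",holder(v,A))-a).ravel(),(proj("side",holder(v,B))-b).ravel()]
for g in(fw,lambda v:np.r_[fw(v),f(v)]):
    r=least_squares(g,[.528,-.169,.28,.033,.033],loss='soft_l1',x_scale=.01).x
    print(r.round(4),np.round(g(r).reshape(-1,2),1).tolist())
    u=np.array([np.cos(r[2]),np.sin(r[2])]);e=o["tool_pos"][:2]-r[:2];print("stick in holder",e@u,e@[-u[1],u[0]])
```

```text
[ 0.48805323 -0.18072862  0.11865498]
[ 0.5257 -0.1682  0.27    0.0364  0.0354] [[-1.0, -1.8], [0.4, -0.2], [-1.3, -0.0], [1.4, 0.1], [0.1, 0.1], [2.7, 0.1], [0.4, 0.0], [-0.4, -0.1], [-1.0, 8.0]]
stick in holder -0.0396463482827737 -0.001980682883134131
[ 0.526  -0.1683  0.271   0.0365  0.0354] [[-0.8, -1.6], [0.6, -0.2], [-1.1, 0.0], [1.6, 0.2], [0.4, 0.3], [2.9, 0.2], [0.7, 0.1], [-0.1, -0.0], [-0.7, 8.1], [0.5, 0.0], [0.8, -0.4], [-0.8, -1.0], [1.0, -0.7], [0.6, -0.7], [0.7, 1.1], [1.8, 0.4], [2.9, -0.6], [1.0, -1.2]]
stick in holder -0.03987757501288901 -0.0018216224943685688
```

```bash
python3 jog.py '0 0.002 0 0.017 0 0 0; 0 0.002 0 0.034 0 0 0; 0 0.002 0 0.034 0 0 0; 0 0.002 0.006 0.034 0 0 0; 0 0.002 0.012 0.034 0 0 0; 0 0.002 0.018 0.034 0 0 0; 0 0.002 0.024 0.034 0 0 0; 0 0.002 0.030 0.034 0 0 0; 0 0.002 0.036 0.034 0 0 0; 0 0.002 0.036 0.034 0 0 0'
python3 - <<'E'
from h import *
o=probe_bus.get_obs();v=[.526,-.1685,.272];u=np.array([np.cos(v[2]),np.sin(v[2])]);e=o["tool_pos"][:2]-v[:2];print("stick in holder",e@u,e@[-u[1],u[0]],o["tool_pos"][2],o["contact_force"])
s=viewer.get_image("scene")[:,:,::-1];d=viewer.get_image("side")[:,:,::-1]
k=dict(fx=6,fy=6,interpolation=cv2.INTER_CUBIC)
o=np.hstack([cv2.resize(s[125:215,310:390],None,**k),cv2.resize(d[165:255,240:293],None,**k)])
cv2.imwrite("pics/c6.png",o)
E
```

```text
t: 4.85
tool_pos: [0.5222, -0.1701, 0.0853]
tool_rot: [-1.886, -2.512, 0.005]
contact_force: [-6.0, -2.0, 2.5]
opening: 0.0229
grip_force: 59.9
stick in holder -0.004119520922366942 -0.0004936976360474586 0.08532798199824952 [-5.96028893 -1.95180298  2.45560165]
```

View pics/c6.png

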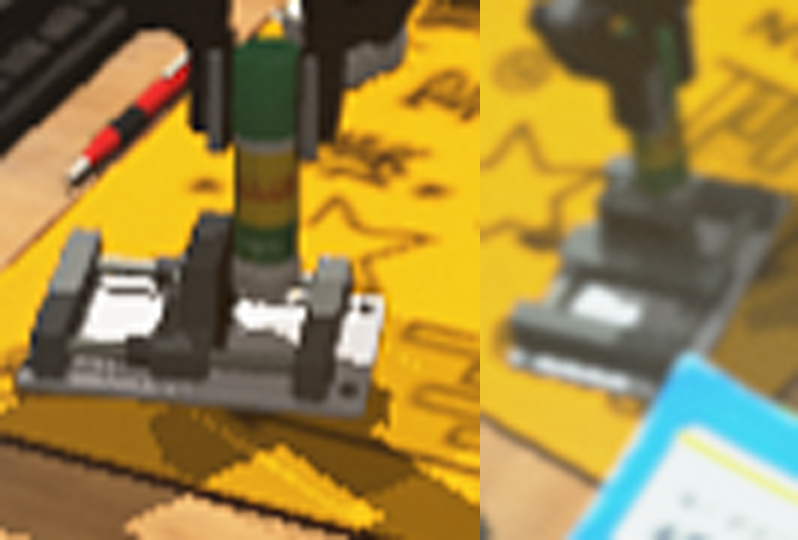

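The jaw is pushed back, and the 6.3 N force matches the spring at about 20 mm. The stick stands vertical between the wall and the jaw, at scene crop (265,290). Lowering it now.

```bash
python3 jog.py '0 0 0 0.005 0 0 0; 0 0 0 0.010 0 0 0; 0 0 0 0.015 0 0 0; 0 0 0 0.019 0 0 0; 0 0 0 0.019 0 0 0;0 0 0 0.019 0 0 0'
```

```text
t: 5.45
tool_pos: [0.5209, -0.1702, 0.0652]
tool_rot: [-1.886, -2.511, 0.006]
contact_force: [-5.2, -2.7, -0.7]
opening: 0.0228
grip_force: 59.2
```

```bash
python3 jog.py '0 0 0 0.001 0 0 0; 0 0 0 0.002 0 0 0; 0 0 0 0.002 0 0 0'; python3 jog.py '0 0 0 0.001 0 0 0; 0 0 0 0.002 0 0 0; 0 0 0 0.002 0 0 0'
```

```text
t: 5.7
tool_pos: [0.5214, -0.1703, 0.0639]
tool_rot: [-1.886, -2.511, 0.005]
contact_force: [-5.7, -2.4, 1.7]
opening: 0.0229
grip_force: 59.7
t: 5.95
tool_pos: [0.5217, -0.1704, 0.0628]
tool_rot: [-1.886, -2.512, 0.005]
contact_force: [-6.3, -1.7, 6.2]
opening: 0.0231
grip_force: 60.1
```

```bash
python3 jog.py '0 0 0 0.001 0 0 0; 0 0 0 0.001 0 0 0'; python3 jog.py '0 0 -0.001 0 0 0 0; 0 0 -0.002 0 0 0 0; 0 0 -0.002 0 0 0 0'
```

```text
t: 6.12
tool_pos: [0.5219, -0.1705, 0.0628]
tool_rot: [-1.886, -2.512, 0.006]
contact_force: [-9.5, 0.0, 10.6]
opening: 0.023
grip_force: 60.7
t: 6.37
tool_pos: [0.5213, -0.1707, 0.0627]
tool_rot: [1.886, 2.51, -0.0]
contact_force: [-5.0, 0.4, 5.9]
opening: 0.023
grip_force: 59.9
```

```bash
python3 jog.py '0.03 0 0 0 0 0 0; 0.045 0 0 0 0 0 0; 0.07 0 0 0 0 0 0; 0.085 0 0 0 0 0 0; 0.085 0 0 0 0 0 0; 0.085 0 0 0 0 0 0; 0.085 0 0 0 0 0 0; 0.085 0 0 0 0 0 0; 0.085 0 0 -0.03 0 0 0; 0.085 0 0 -0.065 0 0 0; 0.085 0 0 -0.1 0 0 0; 0.085 0 0 -0.13 0 0 0; 0.085 0 0 -0.13 0 0 0;0.085 0 0 -0.13 0 0 0'
python3 - <<'E'
from h import *
s=viewer.get_image("scene")[:,:,::-1];d=viewer.get_image("side")[:,:,::-1]
k=dict(fx=6,fy=6,interpolation=cv2.INTER_CUBIC)
o=np.hstack([cv2.resize(s[125:215,310:390],None,**k),cv2.resize(d[165:255,240:293],None,**k)])
cv2.imwrite("pics/c7.png",o)
v=[.526,-.1685,.272]
for x in(-9,-7.5,-4):
  P=holder(v,[[x,0,6],[x,0,94]]);print(x,((proj("scene",P)-[310,125])*6).round(),((proj("side",P)-[240,165])*6).round()+[480,0])
E
```

```text
t: 7.53
tool_pos: [0.5215, -0.171, 0.1936]
tool_rot: [1.883, 2.506, 0.001]
contact_force: [0.6, -0.5, -0.8]
opening: 0.085
grip_force: 0.0
-9 [[271. 340.]
 [276. 113.]] [[681. 234.]
 [659.  75.]]
-7.5 [[267. 339.]
 [272. 112.]] [[679. 236.]
 [657.  77.]]
-4 [[257. 338.]
 [261. 112.]] [[676. 242.]
 [654.  83.]]
```

View pics/c7.png

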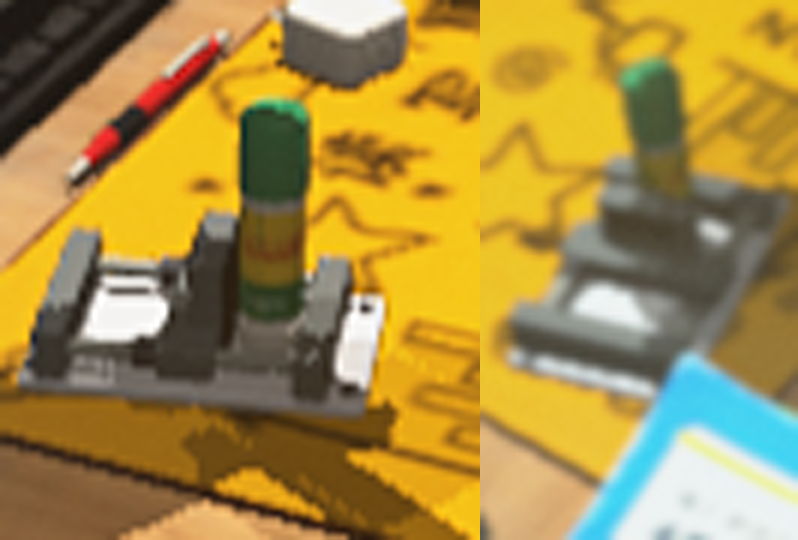

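The stick stands upright, clamped between jaw and wall. Its top at crop (274,110) matches the prediction for the pocket (272,112), and the gripper is clear. Handing in.

```bash
python3 -c "
from station import ctrl, viewer, probe_bus, finish_job
print(finish_job())"
```

```text
the job is handed in; nothing more can be done
None
```

The glue stick stands upright on the holder's base, clamped between the jaw and the front wall; the gripper is clear, and I handed the job in at about 7.6 s.

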